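Shut and latch the cutter-head case

TASK

The cutter head is back in its plywood case. Close the case's lid, swing the wire loop of the draw latch over the keeper on the lid's front, and press the latch lever down against the case until it snaps over and holds the lid tight. Leave the things lying round the case where they are.

Things in the scene. Friction and masses are not known exactly. Their poses are not given: they have to be found in the camera images.
- case: plywood case for a cutter head, 116 mm front to back, 120 mm wide, 126 mm high when shut (box part 90 mm, lid 36 mm). It stands fast on the table. Origin: centre of its underside; x points from the latch face to the hinge face, y along the hinge, z up. The latch is in the middle of the face at x = -58 mm
- lid (a joint): hinged lid (a tray 36 mm deep), 0 = fully shut, grows as it opens; its hinge line is at x = +58 mm, z = 90 mm in the case's frame; starts open at 0.75 to 1.15. A stiff hinge: it stays where it is left and needs 1 to 3 N at its front edge. Pushed down and let go, it rests on a springy seal strip under its front edge at about 0.05; pressing it further takes 1 N per 0.1 mm and only the latch holds it below 0.03
- lid_front (a point): middle of the lid's upper front edge (116 mm from the hinge, 36 mm above the lid's lower rim)
- lever (a joint): steel latch lever, 36 mm wide, reaching 60 mm from its pivot: 0 = hanging down flat along the case's latch face (latched), pi/2 = standing straight out from it; starts raised at 2.1 to 2.3 and stays where it is left (0.05 N m). With the loop hooked it takes up to about 5 N at its end, most near 0.8, and passes dead centre near 0.35; below that the seal's spring no longer lifts it and, once pressed flat, holds it at 0
- latch_pivot (a point): pivot axis of the lever: 18 mm out from the case's latch face, 75 mm above the table; the axis is parallel to the case's y
- lever_end (a point): point near the lever's free end, 55 mm from the pivot along the lever, on its pressing face (the face that looks up when the lever stands out and away from the case when it hangs down); the face lies 8.5 mm off the pivot axis
- bail (a joint): wire loop of the latch, swinging freely on pins in the lever 20 mm from the lever's pivot: 0 = lying back at its stop, 30 degrees above the lever (12 mm free under its crossbar), about 2.85 when latched; grows as it is swung up and over toward the case. It falls by its weight to either side of upright: lying back, or leaning on the lid
- bail_bar (a point): middle of the loop's crossbar, 7 mm round, 47 mm long, parallel to the case's y, 49 mm from the pins
- keeper (a point): where the crossbar's middle sits when hooked: in the 12 mm wide groove between the lid's front and the upturned lip of the steel keeper. The keeper is 28 mm wide, its lip stands 15 mm out from the lid and 8 mm above the groove's floor. With the lever raised and the lid down, the loop leaning on the lid has its crossbar 10 to 20 mm above the groove; pressing the lever draws it down into the groove
- push_stick: bystander: beech push stick, 62 x 320 x 16 mm, lying on the left of the table; origin: centre of its underside
- spanner: bystander: black forged spanner, 57 x 282 x 11 mm; origin: centre of its underside
- wedge: bystander: wooden wedge, 30 x 120 x 24 mm; origin: centre of its underside
- ring_a: bystander: turned steel spacer ring, 68 mm across, 15 mm high; origin: centre of its underside
- ring_b: bystander: turned steel spacer ring, 60 mm across, 20 mm high; origin: centre of its underside
- tape: bystander: pocket tape measure, 36 x 78 x 61 mm; origin: centre of its underside
- offcut: bystander: pine offcut, 50 x 110 x 32 mm; origin: centre of its underside

How it is judged (in metres and radians):
On the way, in this order (a step that is already met when the one before it is completed fails the run):
1. the lid is down on its seal (value of joint lid below 0.1 rad), for 0.2 s.
2. the loop's crossbar is in the keeper's groove (distance between bail_bar and keeper below 0.008 m), for 0.1 s.
At the end, for the whole second after the job is handed in: lid within 0.03 rad of shut, lever within 0.1 rad of flat, the loop's crossbar within 8 mm of its seat in the keeper (value of joint lid below 0.03 rad and value of joint lever below 0.1 rad and distance between bail_bar and keeper below 0.008 m); the robot touches nothing.
It fails at once if a thing lying round the case is moved by more than 3 cm (distance of any of push_stick, spanner, wedge, ring_a, ring_b, tape, offcut from where it was at the start of the episode above 0.03 m).
It also fails if it takes over 48 s, if anything falls off the work surface, if the arm or the gripper's body presses on something with over 40 N, if the wrist force passes 120 N, or if a joint passes its speed limit or range.

ROBOT

A 7-joint arm with a two-finger parallel gripper is mounted at the origin on a cart in front of the work surface, level with it; the furniture and walls round the work are solid. World frame = base frame: x ahead of the robot, y to its left, z up, the work surface at z = 0. Lengths are in mm, angles in rad, forces in N, time in s.
With the tool pointing down it reaches from about 400 to 750 mm from the base axis. Payload 19.5 kg.
Tool frame: the origin (TCP) lies midway between the tips of the shut fingers; the grasp point (between the pads) lies 19 mm behind it (arm.tcp_to_grasp is the distance from the TCP to the grasp point, in mm); z points along the fingers, y is the line along which they close (so a half turn about z gives the same grasp; the last joint's range is limited). The gripper opens to 85 mm and grips with 20 to 120 N. Pads are 22 mm wide; open, the fingers measure 114 mm over their backs; the gripper's body (76 mm by 85 mm) begins 54 mm behind the grasp point. The pads swing forward as they close: fully open they stand 13 mm farther back than shut.
Start: joints at [1.234, 0.707, -0.028, 1.485, 0.022, 0.951, -0.075], TCP at [167.058, -550.169, 231.268] pointing down, gripper open.
Joint ranges: [-2.71, 2.71], [-0.32, 2.16], [-1.57, 1.52], [0, 2.45], [-1.46, 4.6], [0, 2.02], [-2.83, 2.83]. Speed limits (rad/s): [1.89, 1.89, 2.57, 2.57, 3.01, 3.01, 3.01].

INTERFACE

Orientations are given as a 3x3 rotation matrix whose columns are the frame's x, y, z axes.
In Python, from rig import arm gives the robot as it stands.
- The arm moves only by the shell command python3 -m pendant 'ROWS' [OPENING]. ROWS is JSON, a list that holds one entry, the list of rows, each a list of 6 numbers: the shift along the tool's x, y, z each as a share of 0.2 m, from -1 to 1, then the turn, a rotation vector about the tool's x, y, z each as a share of pi rad, from -1 to 1. A call has 1 to 12 rows; each row is the pose to reach, as a shift and turn from the pose commanded when the call began, along the tool's axes at that moment, turning the shorter way round; what a row does not reach only later rows make up. A row lasts 1/12 s, in which the tool goes at most 41.7 mm and 7.16 degrees, less where a joint would pass 70% of its speed; a pose out of reach is approached as far as the arm can. A call with a number of a shift or a turn outside -1 to 1 is refused whole. A call with a gripper value outside its range is refused whole. OPENING is the opening, from -1 (shut) to 1 (fully open), set as the call begins (- or left out, the last holds). The fingers move at their own pace and stop on an object; the grip force is fixed at half the most. Time passes only in rows, so rows that repeat a pose let the fingers close. It gives the time, the measured TCP pose, the force, the opening and the grip force at its end, in the units of the state.
- arm.observe(): the state, without advancing time (a new reading comes with each control period).
- arm.grab_frame(name): name is "side" or "top"; returns (picture, depth): 480x640x3 uint8, blue, green, red; 480x640 float32, mm along the optical axis (not along the pixel's ray), 0 where there is no reading.
- arm.get_calibration(name): a dict with "fx", "fy", "cx", "cy" (pixels), "world_from_camera" (4x4, takes a point from camera to world coordinates). Camera axes: x right, y down, z forward; pixel columns grow to the right and rows downward; lengths in mm; the calibration is good to about 2 mm. A picture is of the moment at which its call begins. get_calibration takes no time and is no camera call.
- arm.close_job(): hands the job in; it is judged then, once.
The state is a dict: "t": time; "joint_pos": joint angles; "joint_vel": joint speeds; "joint_torque": joint torques, N m; "position": TCP position; "ee_rot": TCP orientation; "force": force on the tool from outside, world axes, zero at the start; "wrist_torque": the same for the moment, N m; "opening": opening from 0.0 (shut) to 1.0 (fully open); "finger_force": force on a finger pad.
Only numpy, scipy, OpenCV 4.12 (cv2) and the standard library are available. Lean on these libraries where they do the work, as an engineer would, in place of code of your own. Each camera call takes 0.05 s, during which the arm holds its last target. There are 200 camera calls.

## Working session

There is one attempt and no reset: what is moved stays moved. The work goes in short steps, Python scripts to look and compute and a shell command to move; the robot and the scene stay as the last step left them, time stands still between calls to the robot, and variables do not carry over. Pictures are saved under pics/ and viewed, at most 10 in all, crops included, and the job is handed in when it is done.

```bash
ls; mkdir -p pics
cat > h.py <<'E'
import numpy as np,cv2
from rig import arm
def snap(n,tag):
    p,d=arm.grab_frame(n); cv2.imwrite(f'pics/{tag}.png',p); np.save(f'pics/{tag}.npy',d); return p,d
def cloud(n,d):
    c=arm.get_calibration(n); v,u=np.mgrid[0:480,0:640]
    P=np.stack([(u-c['cx'])/c['fx']*d,(v-c['cy'])/c['fy']*d,d],-1)
    T=np.array(c['world_from_camera']); W=P@T[:3,:3].T+T[:3,3]; W[d<=0]=np.nan; return W
E
python3 - <<'E'
from h import *
s=arm.observe(); print(s['t'],s['position'],np.round(s['ee_rot'],3))
for n in('side','top'):
    p,d=snap(n,n+'0'); c=arm.get_calibration(n); print(n,c['fx'],np.round(c['world_from_camera'],3).tolist())
E
```

```text
pics
0.0 [ 167.01639873 -549.9369035   230.83012304] [[ 0.957  0.291 -0.   ]
 [ 0.291 -0.957  0.001]
 [-0.    -0.001 -1.   ]]
side 452.9513629907338 [[0.972, -0.077, 0.22, 315.32], [-0.233, -0.382, 0.894, -799.499], [0.015, -0.921, -0.389, 436.083], [0.0, 0.0, 0.0, 1.0]]
top 438.09637571128894 [[0.023, -0.99, 0.14, 400.712], [-1.0, -0.024, -0.01, -66.042], [0.014, -0.14, -0.99, 956.509], [0.0, 0.0, 0.0, 1.0]]
```

View pics/side0.png

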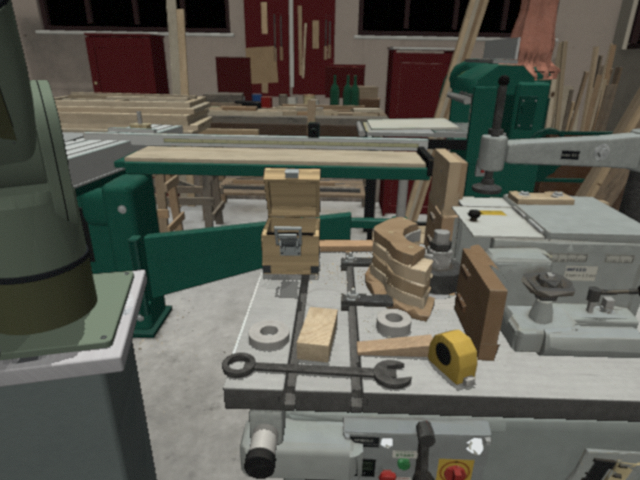

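View pics/top0.png

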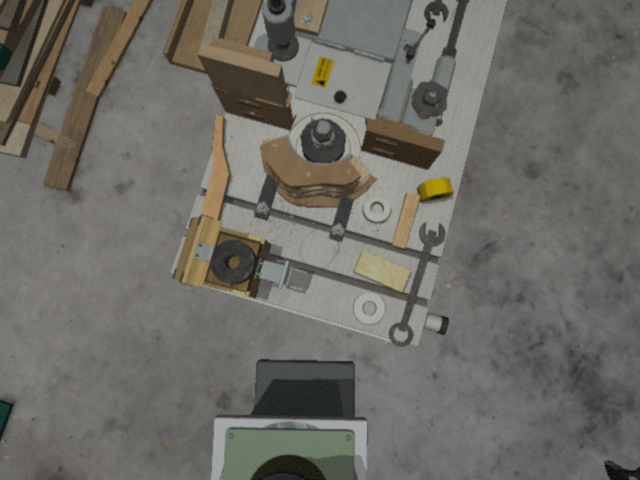

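The case stands at about (240,262) in the top view, with its latch facing right, towards world -y. The lid is open on the left at (197,255) and the lever with its loop is at (285,273). The side view shows the latch at (290,240).

Run:
```python
from h import *
p=cv2.imread('pics/top0.png'); d=np.load('pics/top0.npy'); W=cloud('top',d)
ps=cv2.imread('pics/side0.png'); ds=np.load('pics/side0.npy'); S=cloud('side',ds)
a=cv2.resize(p[205:310,165:325],(640,420),interpolation=cv2.INTER_CUBIC)
b=cv2.resize(ps[155:305,240:340],(280,420),interpolation=cv2.INTER_CUBIC)
b=np.vstack([b]); cv2.imwrite('pics/crop0.png',np.hstack([cv2.resize(a,(500,420)),b]))
roi=np.zeros(d.shape,bool); roi[205:310,165:325]=1
hsv=cv2.cvtColor(p,cv2.COLOR_BGR2HSV)
wood=(hsv[...,1]>70)
m=roi&wood&(abs(W[...,2]-90)<8)&(np.mgrid[0:480,0:640][1]>203)
pts=W[m][:,:2].astype(np.float32); print('rim',len(pts),cv2.minAreaRect(pts),np.percentile(W[m][:,2],[10,50,90]))
for v in range(250,300,4):
    print(v,[tuple(int(x) for x in W[v,u]) for u in range(256,316,4) if W[v,u,2]>10])
hs=cv2.cvtColor(ps,cv2.COLOR_BGR2HSV)
print('side latch')
for v in range(166,276,5):
    print(v,[tuple(int(x) for x in S[v,u]) for u in range(262,324,6) if S[v,u,1]<400])
```

```text
rim 444 ((466.75531005859375, 113.94806671142578), (93.6437759399414, 117.7182846069336), 76.40451049804688) [87.85837139 90.42463013 93.85578827]
250 [(497, 83, 20), (489, 63, 97), (493, 60, 60), (498, 57, 19)]
254 [(488, 83, 17), (482, 63, 88), (486, 61, 47)]
258 [(473, 70, 96), (474, 64, 83), (479, 63, 31)]
262 [(465, 69, 96), (467, 64, 82), (467, 56, 79), (467, 47, 85), (467, 31, 88), (466, 22, 104), (464, 12, 124), (464, 4, 133)]
266 [(457, 69, 96), (460, 65, 67), (459, 55, 84), (459, 47, 86), (458, 38, 91), (458, 30, 98), (458, 22, 101), (456, 11, 131), (458, 5, 110)]
270 [(450, 70, 88), (452, 67, 51), (451, 55, 80), (451, 46, 89), (451, 38, 92), (450, 29, 98), (450, 21, 104), (449, 11, 129), (450, 5, 113)]
274 [(442, 70, 86), (443, 63, 82), (443, 54, 83), (443, 46, 90), (443, 37, 95), (443, 29, 100), (442, 21, 105), (441, 11, 129), (442, 4, 117)]
278 [(435, 71, 74), (435, 62, 81), (435, 54, 85), (435, 45, 91), (435, 37, 97), (435, 28, 101), (435, 20, 104), (434, 10, 130), (435, 4, 119)]
282 [(428, 75, 48), (427, 38, 87), (427, 28, 99), (426, 17, 131), (427, 12, 113), (427, 3, 
[... 2703 characters left out ...]
473, 66, 53), (486, 67, 52), (498, 61, 53), (511, 58, 54), (551, 171, 2)]
256 [(411, 83, 40), (424, 78, 41), (436, 75, 41), (449, 72, 41), (461, 71, 41), (473, 65, 42), (486, 65, 41), (498, 60, 42), (510, 57, 43), (546, 149, 0)]
261 [(411, 81, 29), (424, 80, 28), (436, 77, 29), (448, 71, 30), (461, 70, 29), (473, 65, 30), (486, 64, 30), (498, 60, 31), (511, 58, 30), (540, 123, -1)]
266 [(410, 81, 17), (423, 80, 17), (436, 77, 17), (448, 73, 18), (461, 72, 17), (474, 71, 16), (486, 65, 18), (498, 61, 18), (511, 57, 19), (533, 93, 0)]
271 [(400, 113, -8), (410, 79, 7), (423, 79, 5), (436, 80, 3), (448, 75, 5), (461, 70, 6), (473, 66, 6), (486, 65, 5), (499, 64, 5), (511, 58, 7), (528, 72, -1)]
```

View pics/crop0.png

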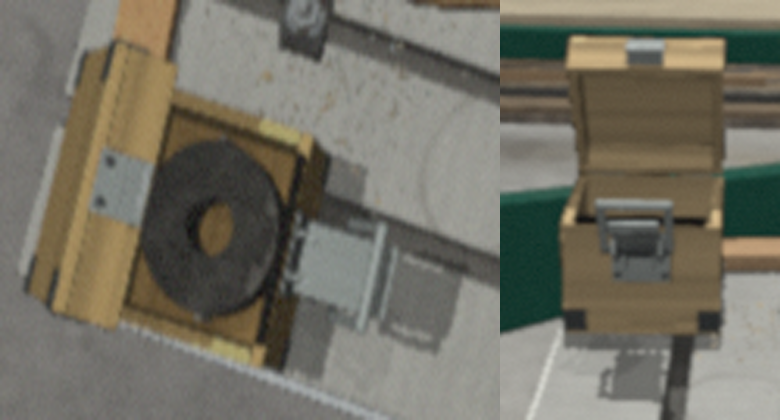

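```bash
cat >> h.py <<'E'
O=np.array([469.8,126.2,0]); CX=np.array([.235,.972,0]); CY=np.array([-.972,.235,0]); CZ=np.array([0,0,1.])
from scipy.spatial.transform import Rotation as Ro
B=np.stack([-CY,-CX,-CZ],1)
def go(*tg):   # targets (rx,ry,z,tilt deg): shift and turn in pendant units
    s=arm.observe(); R=np.array(s['ee_rot']); p=np.array(s['position']); rel=p-O
    tz=R[:,2]
    print('t',round(s['t'],2),'rel',np.round([rel@CX,rel@CY,p[2]],1),'tilt',round(np.degrees(np.arctan2(tz@CX,-tz[2])),1),'F',np.round([s['force']@CX,s['force']@CY,s['force'][2]],1))
    for rx,ry,z,a in tg:
        T=O+rx*CX+ry*CY+z*CZ; D=R.T@B@Ro.from_euler('x',a,degrees=True).as_matrix()
        print(np.round(np.r_[R.T@(T-p)/200,Ro.from_matrix(D).as_rotvec()/np.pi],3).tolist())
E
python3 -c "
from h import *
go((66,0,290,0))"
python3 -m pendant '[[[0.1,-0.1,-0.3,0,0,0.04],[0.3,-0.3,-0.3,0,0,0.08],[0.5,-0.5,-0.3,0,0,0.12],[0.7,-0.8,-0.3,0,0,0.17],[0.85,-1,-0.3,0,0,0.17],[0.85,-1,-0.3,0,0,0.17],[0.85,-1,-0.3,0,0,0.17]]]' -1
python3 -c "
from h import *
go((66,0,290,0))"
```

```text
t 0.1 rel [-728.4  135.4  230.9] tilt 0.0 F [ 0.2  0.  -0.2]
[2.598, -3.08, -0.293, -0.0, 0.0, 0.169]
t: 0.68
position: [271.8, -307.2, 291.3]
ee_rot: [[0.972, -0.237, -0.0], [-0.237, -0.972, 0.0], [-0.0, -0.0, -1.0]]
force: [2.0, 0.4, 0.2]
opening: 0.006
finger_force: 0.0
t 0.68 rel [-467.7   90.6  291.3] tilt 0.0 F [ 0.9 -1.9  0.2]
[0.447, -2.67, 0.007, -0.0, 0.0, -0.001]
```

```bash
python3 -m pendant '[[[0.05,-0.2,0,0,0,0],[0.1,-0.4,0,0,0,0],[0.15,-0.6,0,0,0,0],[0.15,-0.8,0,0,0,0],[0.15,-1,0,0,0,0]]]' -1 >/dev/null
python3 -m pendant '[[[0.05,-0.2,0,0,0,0],[0.1,-0.4,0,0,0,0],[0.15,-0.6,0,0,0,0],[0.15,-0.8,0,0,0,0],[0.15,-1,0,0,0,0]]]' 
python3 -m pendant '[[[0.05,-0.2,0,0,0,0],[0.1,-0.4,0,0,0,0],[0.15,-0.6,0,0,0,0],[0.15,-0.67,0,0,0,0],[0.15,-0.67,0,0,0,0],[0.15,-0.67,0,0,0,0]]]' 
python3 -c "
from h import *
go((68,0,185,0),(-40,0,128,0))"
```

```text
t: 1.52
position: [424.9, 67.1, 291.2]
ee_rot: [[0.972, -0.237, -0.0], [-0.237, -0.972, -0.0], [-0.0, 0.0, -1.0]]
force: [0.7, -1.1, 0.3]
opening: -0.001
finger_force: 0.0
t: 2.02
position: [485.4, 188.3, 290.8]
ee_rot: [[0.972, -0.236, -0.001], [-0.236, -0.972, -0.0], [-0.001, 0.001, -1.0]]
force: [-0.0, -1.2, -0.7]
opening: 0.002
finger_force: 0.0
t 2.02 rel [ 64.1  -0.6 290.8] tilt -0.0 F [-1.2 -0.3 -0.7]
[-0.002, -0.02, 0.529, 0.0, 0.0, -0.0]
[-0.002, 0.52, 0.814, 0.0, 0.0, -0.0]
```

```bash
python3 -m pendant '[[[0,-0.05,0.1,0,0,0],[0,-0.05,0.25,0,0,0],[0,-0.05,0.4,0,0,0],[0,-0.05,0.5,0,0,0],[0,-0.05,0.5,0,0,0]]]' 
python3 -m pendant '[[[0,0.05,0,0,0,0],[0,0.11,0,0,0,0],[0,0.17,0.02,0,0,0],[0,0.23,0.045,0,0,0],[0,0.285,0.08,0,0,0],[0,0.34,0.115,0,0,0],[0,0.38,0.16,0,0,0],[0,0.42,0.21,0,0,0],[0,0.44,0.245,0,0,0],[0,0.46,0.275,0,0,0],[0,0.47,0.295,0,0,0],[0,0.47,0.295,0,0,0]]]' 
python3 -c "
from h import *
go((-20,0,131,0))
snap('side','side1')"
```

```text
t: 2.43
position: [486.6, 196.1, 188.5]
ee_rot: [[0.971, -0.238, -0.005], [-0.238, -0.971, -0.002], [-0.004, 0.003, -1.0]]
force: [-0.3, -0.5, 0.4]
opening: 0.0
finger_force: 0.0
t: 3.43
position: [465.6, 105.9, 132.2]
ee_rot: [[0.971, -0.238, -0.0], [-0.238, -0.971, -0.0], [-0.0, 0.0, -1.0]]
force: [-0.5, -0.1, -0.5]
opening: 0.003
finger_force: 0.0
t 3.43 rel [-20.7  -0.7 132.2] tilt -0.0 F [-0.3  0.4 -0.5]
[-0.003, -0.003, 0.006, 0.0, 0.0, -0.001]
```

View pics/side1.png

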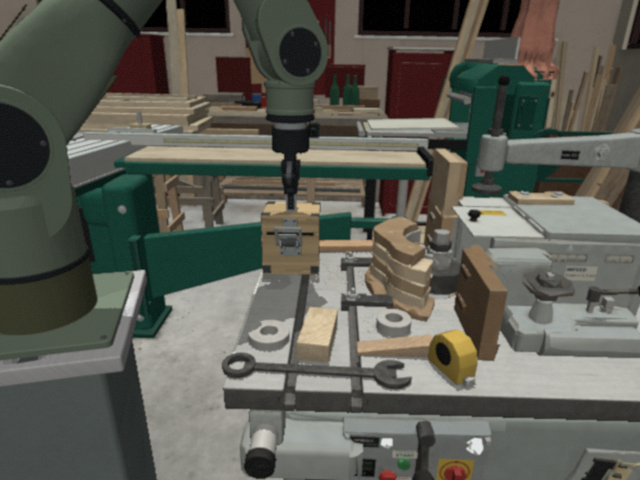

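The lid is down at (290,215), with the gripper above it at (290,180). There is no contact force yet, so I'll press a little further to seat it, then lift and move to the front of the loop.

```bash
python3 -m pendant '[[[0,0.05,0.005,0,0,0],[0,0.05,0.015,0,0,0],[0,0.05,0.02,0,0,0],[0,0.05,0.025,0,0,0],[0,0.05,0.025,0,0,0]]]' 
python3 -m pendant '[[[0,0.05,-0.15,0,0,0],[0,0.15,-0.3,0,0,0],[0,0.35,-0.3,0,0,0],[0,0.55,-0.3,0,0,0],[0,0.7,-0.3,0,0,0],[0,0.7,-0.3,0,0,0]]]'
python3 - <<'E'
from h import *
go((-150,0,190,0),(-150,0,124,0))
p,d=snap('top','top2'); W=cloud('top',d)
ps,ds=snap('side','side2'); S=cloud('side',ds)
a=cv2.resize(p[205:310,165:325],(500,420),interpolation=cv2.INTER_CUBIC)
b=cv2.resize(ps[170:290,240:340],(300,420),interpolation=cv2.INTER_CUBIC)
cv2.imwrite('pics/crop2.png',np.hstack([a,b]))
for C,n,r in((W,'top',(205,310,165,325)),(S,'side',(170,290,240,340))):
    Q=C[r[0]:r[1],r[2]:r[3]].reshape(-1,3)-O; Q=np.stack([Q@CX,Q@CY,Q[:,2]],1)
    lid=Q[(abs(Q[:,0])<56)&(abs(Q[:,1]-45)<12)&(Q[:,2]>110)&(Q[:,2]<150)]
    if len(lid)>10: print(n,'lid slope',np.polyfit(lid[:,0],lid[:,2],1),len(lid))
    for y in(-15,0,15):
        q=Q[(abs(Q[:,1]-y)<2.5)&(Q[:,0]<-50)&(Q[:,0]>-150)&(Q[:,2]>20)&(Q[:,2]<150)]; print(n,y,q[np.argsort(q[:,0])][::2].astype(int)[:,[0,2]].tolist())
E
```

```text
t: 3.9
position: [463.1, 94.9, 128.3]
ee_rot: [[0.971, -0.239, 0.0], [-0.239, -0.971, -0.002], [0.0, 0.002, -1.0]]
force: [-6.5, -11.5, 32.4]
opening: 0.004
finger_force: 16.2
t: 4.4
position: [428.6, -44.9, 187.7]
ee_rot: [[0.97, -0.244, -0.0], [-0.244, -0.97, -0.002], [0.0, 0.002, -1.0]]
force: [0.7, 0.2, 0.7]
opening: -0.002
finger_force: 0.0
t 4.4 rel [-1.760e+02 -1.000e-01  1.877e+02] tilt -0.1 F [ 0.4 -0.7  0.7]
[-0.002, -0.13, -0.012, 0.001, -0.0, -0.003]
[-0.002, -0.131, 0.318, 0.001, -0.0, -0.003]
top lid slope [-4.66336915e-02  1.29411988e+02] 602
top -15 []
top 0 []
top 15 []
side lid slope [5.32993812e-02 1.27166337e+02] 249
side -15 [[-128, 118], [-125, 112], [-124, 114], [-123, 112], [-119, 129], [-118, 132], [-117, 126], [-116, 127], [-114, 131], [-108, 102], [-105, 100], [-97, 95], [-93, 82], [-93, 84], [-91, 82], [-85, 88], [-79, 72], [-78, 69], [-77, 73], [-75, 82], [-71, 102], [-71, 102], [-69, 106], [-59, 59], [-59, 48], [-58, 59], [-58, 101], [-58, 52], [-57, 95], [-57, 99], [-57, 49], [-57, 123], [-57, 56], [-57, 92], [-57, 129], [-57, 123], [-56, 63], [-56, 35]
[... 951 characters left out ...]
[-125, 116], [-124, 118], [-123, 115], [-121, 111], [-119, 126], [-118, 130], [-117, 130], [-116, 131], [-116, 125], [-114, 131], [-113, 130], [-107, 101], [-102, 88], [-100, 87], [-99, 91], [-97, 81], [-96, 92], [-95, 94], [-94, 80], [-85, 74], [-79, 72], [-70, 66], [-59, 61], [-58, 54], [-58, 47], [-57, 53], [-57, 49], [-57, 96], [-57, 23], [-57, 41], [-57, 37], [-57, 44], [-56, 20], [-56, 32], [-56, 62], [-56, 55], [-56, 24], [-55, 34], [-55, 120], [-55, 31], [-55, 26], [-55, 117], [-54, 130], [-54, 43], [-54, 33], [-54, 115], [-54, 26], [-54, 117], [-54, 126], [-54, 121], [-53, 132], [-53, 28], [-53, 23], [-53, 128], [-52, 112], [-52, 112], [-52, 123], [-52, 127], [-51, 125], [-51, 123]]
```

View pics/crop2.png

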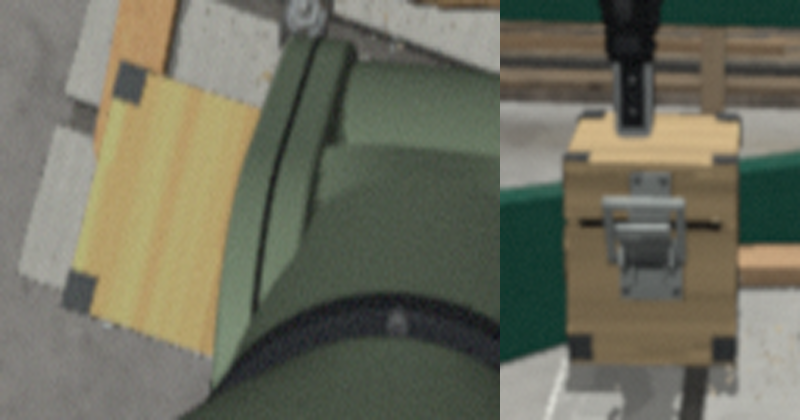

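The lid rests flat at about 0.05 rad. The loop's bar is still back at rel (-116,130), with the lever end just below it. Next I'll push the bar over with the finger side.

```bash
python3 -m pendant '[[[0,-0.08,0.1,0,0,0],[0,-0.105,0.2,0,0,0],[0,-0.105,0.31,0,0,0],[0,-0.13,0.315,0,0,0],[0,-0.18,0.312,0,0,0],[0,-0.23,0.31,0,0,0],[0,-0.28,0.305,0,0,0],[0,-0.32,0.302,0,0,0],[0,-0.36,0.3,0,0,0],[0,-0.4,0.3,0,0,0],[0,-0.41,0.3,0,0,0],[0,-0.41,0.3,0,0,0]]]' 
python3 -c "
from h import *
go((-150,0,190,0))
p,d=snap('side','side3')
cv2.imwrite('pics/crop3.png',cv2.resize(p[150:290,230:350],(480,560),interpolation=cv2.INTER_CUBIC))"
```

```text
t: 5.5
position: [449.7, 41.0, 127.4]
ee_rot: [[0.972, -0.236, 0.0], [-0.236, -0.972, 0.0], [0.0, -0.0, -1.0]]
force: [0.5, 0.7, -0.7]
opening: 0.001
finger_force: 0.0
t 5.5 rel [-87.5  -0.5 127.4] tilt 0.0 F [ 0.8 -0.4 -0.7]
[-0.002, 0.312, -0.313, -0.0, -0.0, -0.0]
```

View pics/crop3.png

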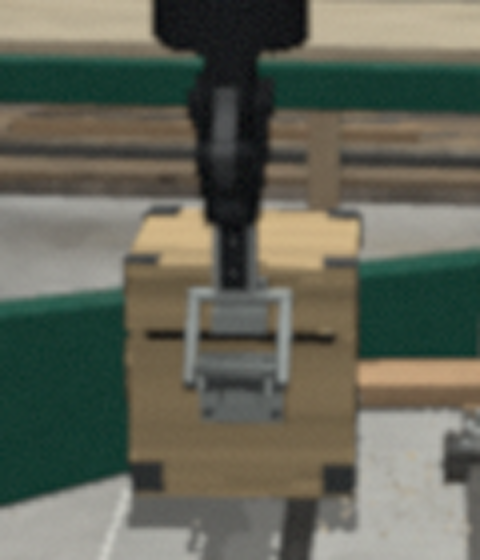

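The loop now stands up at crop (240,295), right at the fingertip. I'll check with depth whether the bar has passed upright.

```bash
python3 -c "
from h import *
d=np.load('pics/side3.npy'); S=cloud('side',d)
for v in range(212,250,2):
    q=S[v,276:304:3]-O; print(v,np.stack([q@CX,q[:,2]],1).round().astype(int).tolist())
"
```

```text
212 [[-28, 130], [-29, 131], [-27, 130], [-100, 155], [-100, 155], [-99, 155], [-92, 152], [-25, 130], [-27, 131], [-26, 131]]
214 [[-43, 131], [-43, 131], [-41, 130], [-100, 151], [-92, 148], [-99, 150], [-93, 148], [-40, 131], [-40, 131], [-41, 131]]
216 [[-54, 130], [-55, 131], [-55, 131], [-103, 147], [-99, 146], [-98, 146], [-93, 145], [-55, 131], [-54, 131], [-55, 132]]
218 [[-58, 128], [-55, 127], [-54, 126], [-99, 142], [-93, 140], [-101, 143], [-94, 140], [-54, 127], [-54, 127], [-53, 127]]
220 [[-55, 122], [-55, 122], [-54, 122], [-100, 138], [-99, 138], [-99, 138], [-94, 136], [-57, 123], [-56, 123], [-55, 123]]
222 [[-54, 117], [-62, 120], [-58, 119], [-92, 131], [-96, 133], [-95, 133], [-93, 132], [-60, 120], [-60, 120], [-54, 118]]
224 [[-56, 113], [-61, 116], [-60, 115], [-96, 129], [-93, 127], [-96, 129], [-59, 115], [-62, 116], [-58, 115], [-54, 114]]
226 [[-57, 109], [-64, 112], [-57, 110], [-57, 110], [-57, 110], [-58, 110], [-60, 111], [-57, 110], [-65, 113], [-56, 110]]
228 [[-49, 102], [-69, 110], [-54, 104], [-71, 111], [-68, 110], [-70, 110], [-67, 110], [-55,
[... 521 characters left out ...]
], [-82, 93], [-59, 84], [-56, 83], [-58, 84], [-57, 83], [-58, 84], [-57, 84], [-84, 95], [-58, 84]]
240 [[-57, 78], [-131, 108], [-134, 110], [-133, 109], [-129, 108], [-58, 79], [-55, 78], [-60, 80], [-87, 91], [-55, 78]]
242 [[-91, 88], [-129, 104], [-131, 104], [-132, 105], [-134, 106], [-131, 105], [-133, 106], [-113, 98], [-90, 88], [-55, 74]]
244 [[-93, 84], [-95, 85], [-95, 85], [-95, 85], [-94, 85], [-94, 85], [-90, 83], [-103, 89], [-94, 85], [-57, 70]]
246 [[-96, 81], [-92, 80], [-96, 81], [-94, 81], [-92, 80], [-96, 82], [-94, 81], [-102, 84], [-96, 82], [-57, 66]]
248 [[-54, 59], [-56, 60], [-56, 60], [-70, 66], [-59, 61], [-59, 62], [-59, 62], [-103, 80], [-57, 61], [-55, 60]]
```

The bar is at rel (-61,120), leaning on the lid above the groove, and the lever end is at (-132,107). I'll retreat, then tilt the tool 45° to press the lever.

```bash
python3 -m pendant '[[[0,0.05,-0.1,0,0,0],[0,0.15,-0.2,0,0,0],[0,0.3,-0.25,0.03,0,0],[0,0.35,-0.25,0.07,0,0],[0,0.35,-0.25,0.11,0,0],[0,0.35,-0.25,0.15,0,0],[0,0.35,-0.25,0.19,0,0],[0,0.35,-0.25,0.23,0,0],[0,0.35,-0.25,0.25,0,0],[0,0.35,-0.25,0.25,0,0],[0,0.35,-0.25,0.25,0,0]]]' 
python3 -c "
from h import *
go((-110,0,122,45),(-109,0,112,45),(-112,0,100,45),(-115,0,90,45),(-117,0,82,45),(-118,0,72,45))"
```

```text
t: 6.47
position: [433.4, -28.2, 178.2]
ee_rot: [[0.972, -0.179, 0.155], [-0.236, -0.733, 0.638], [-0.001, -0.656, -0.755]]
force: [0.0, -0.3, -0.6]
opening: -0.001
finger_force: 0.0
t 6.47 rel [-158.7   -0.9  178.2] tilt 41.0 F [-0.3 -0.1 -0.6]
[-0.004, 0.001, 0.372, 0.022, -0.0, -0.0]
[-0.004, 0.03, 0.413, 0.022, -0.0, -0.0]
[-0.004, 0.081, 0.448, 0.022, -0.0, -0.0]
[-0.004, 0.125, 0.476, 0.022, -0.0, -0.0]
[-0.004, 0.159, 0.5, 0.022, -0.0, -0.0]
[-0.004, 0.195, 0.534, 0.022, -0.0, -0.0]
```

```bash
python3 -m pendant '[[[0,0.01,0.1,0,0,0],[0,0.02,0.25,0,0,0],[0,0.028,0.364,0,0,0],[0,0.06,0.403,0,0,0],[0,0.09,0.42,0,0,0],[0,0.113,0.434,0,0,0],[0,0.152,0.452,0,0,0],[0,0.187,0.473,0,0,0],[0,0.205,0.49,0,0,0],[0,0.219,0.505,0,0,0],[0,0.219,0.505,0,0,0],[0,0.219,0.505,0,0,0]]]' 
python3 -c "
from h import *
go((-117,0,75,45))
p,d=snap('side','side4'); S=cloud('side',d)
cv2.imwrite('pics/crop4.png',cv2.resize(p[150:290,230:350],(480,560),interpolation=cv2.INTER_CUBIC))
for v in range(216,250,2):
    q=S[v,273:307:3]-O; print(v,np.stack([q@CX,q[:,2]],1).round().astype(int).tolist())
"
```

```text
t: 7.47
position: [440.2, 4.5, 72.0]
ee_rot: [[0.972, -0.181, 0.151], [-0.235, -0.735, 0.636], [-0.004, -0.653, -0.757]]
force: [-0.4, -0.1, 0.2]
opening: -0.003
finger_force: 0.0
t 7.47 rel [-1.253e+02  1.000e-01  7.200e+01] tilt 40.8 F [-0.2  0.3  0.2]
[0.001, -0.041, 0.016, 0.023, 0.001, -0.001]
216 [[-314, 220], [-312, 220], [-311, 220], [-312, 220], [-310, 219], [-308, 219], [-302, 217], [-298, 215], [-294, 214], [-288, 212], [-281, 210], [-271, 206]]
218 [[-308, 215], [-310, 216], [-308, 216], [-307, 215], [-306, 215], [-303, 214], [-299, 212], [-295, 211], [-294, 211], [-286, 208], [-278, 205], [-268, 202]]
220 [[-303, 210], [-304, 211], [-305, 211], [-302, 210], [-304, 211], [-300, 209], [-298, 209], [-293, 207], [-287, 205], [-284, 204], [-273, 200], [-53, 122]]
222 [[-300, 206], [-301, 207], [-301, 207], [-299, 206], [-297, 205], [-295, 205], [-293, 204], [-290, 203], [-284, 201], [-279, 199], [-273, 197], [-56, 119]]
224 [[-297, 202], [-297, 202], [-297, 202], [-296, 202], [-294, 201], [-295, 201], [-292, 200], [-289, 199], [-280, 196], [-276, 195], [-233, 179], [-53, 114]
[... 1258 characters left out ...]
 [-83, 90], [-55, 78], [-56, 79]]
242 [[-203, 134], [-238, 148], [-240, 149], [-241, 150], [-242, 150], [-237, 148], [-202, 134], [-204, 135], [-77, 83], [-80, 84], [-58, 75], [-58, 75]]
244 [[-56, 69], [-197, 128], [-234, 143], [-238, 145], [-235, 144], [-228, 141], [-197, 128], [-197, 128], [-81, 80], [-83, 81], [-54, 69], [-56, 70]]
246 [[-54, 63], [-190, 121], [-232, 139], [-232, 139], [-230, 138], [-229, 138], [-181, 118], [-188, 121], [-91, 80], [-89, 79], [-56, 65], [-57, 66]]
248 [[-57, 60], [-181, 113], [-231, 134], [-225, 132], [-225, 132], [-227, 133], [-182, 114], [-182, 114], [-94, 76], [-91, 76], [-56, 61], [-55, 60]]<string>:7: RuntimeWarning: invalid value encountered in cast
```

View pics/crop4.png

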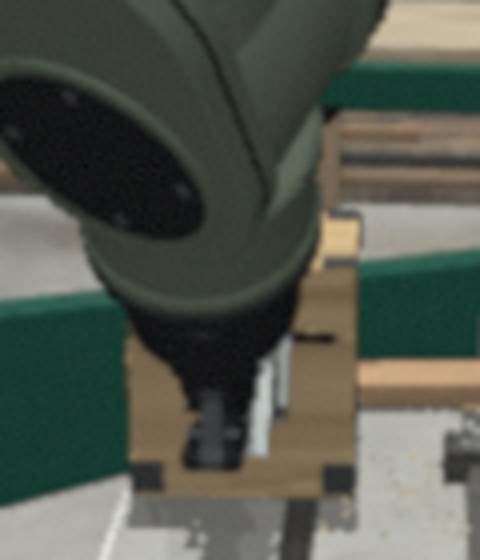

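The tool hides the latch here. Tilt stops at about 41°, a wrist range limit, so I'll back off to about 38° and see where the pose settles.

```bash
python3 -m pendant '[[[0,0,0,-0.03,0,0],[0,0,0,-0.03,0,0]]]' | head -2
python3 -c "
from h import *
print(np.round(arm.observe()['joint_pos'],2))
go((-119,0,62,36),(-119,0,46,36),(-118,0,36,36))"
```

```text
t: 7.68
position: [440.8, 6.2, 73.5]
[ 0.69  1.03 -0.68  2.15 -0.35  0.12 -1.17]
t 7.68 rel [-123.4   -0.    73.5] tilt 35.2 F [1.6 0.5 1.1]
[-0.0, 0.015, 0.06, 0.005, 0.001, 0.001]
[0.0, 0.061, 0.125, 0.005, 0.001, 0.001]
[0.0, 0.086, 0.169, 0.005, 0.001, 0.001]
```

```bash
python3 -m pendant '[[[0,0.01,0.03,0,0,0],[0,0.015,0.06,0,0,0],[0,0.03,0.08,0,0,0],[0,0.045,0.1,0,0,0],[0,0.06,0.125,0,0,0],[0,0.06,0.125,0,0,0]]]' 
python3 -c "
from h import *
print(np.round(arm.observe()['joint_pos'],2))
go((-118,0,36,36),(-115,0,30,36),(-108,0,28,36),(-103,0,26,36),(-96,0,25,36))
p,d=snap('side','side5'); S=cloud('side',d)
cv2.imwrite('pics/crop5.png',cv2.resize(p[170:290,230:350],(560,560),interpolation=cv2.INTER_CUBIC))
"
```

```text
t: 8.18
position: [440.8, 8.8, 43.4]
ee_rot: [[0.972, -0.196, 0.132], [-0.236, -0.791, 0.564], [-0.006, -0.58, -0.815]]
force: [-0.1, -1.9, 0.4]
opening: 0.001
finger_force: 0.8
[ 0.69  1.1  -0.68  2.15 -0.34  0.06 -1.15]
t 8.18 rel [-120.9    0.6   43.4] tilt 35.4 F [-1.8 -0.4  0.4]
[0.003, 0.009, 0.039, 0.003, 0.001, -0.001]
[0.003, 0.015, 0.072, 0.003, 0.001, -0.001]
[0.003, -0.008, 0.1, 0.003, 0.001, -0.001]
[0.003, -0.023, 0.123, 0.003, 0.001, -0.001]
[0.003, -0.048, 0.147, 0.003, 0.001, -0.001]
```

View pics/crop5.png

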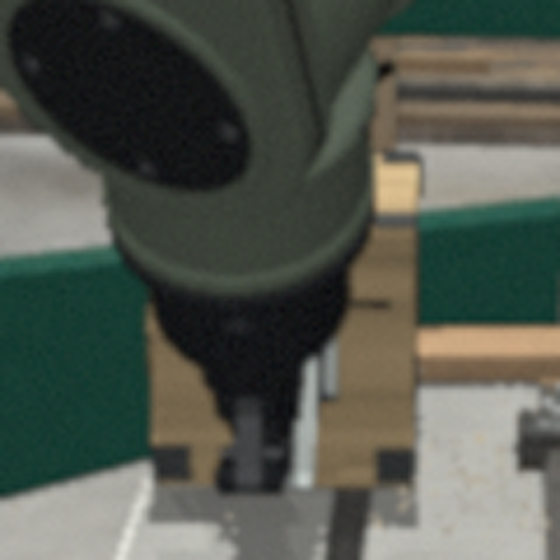

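```bash
python3 -m pendant '[[[0,0.005,0.02,-0.01,0,0],[0,0.01,0.04,-0.02,0,0],[0,0.013,0.055,-0.02,0,0],[0,0.015,0.07,-0.02,0,0],[0,0.003,0.085,-0.02,0,0],[0,-0.008,0.1,-0.02,0,0],[0,-0.008,0.1,-0.02,0,0]]]' 
python3 -c "
from h import *
print(np.round(arm.observe()['joint_pos'],2))
go((-103,0,27,30),(-97,0,26,30),(-95,0,26,30))
p,d=snap('side','side6'); S=cloud('side',d)
for v in range(226,276,3):
    q=S[v,290:310:2]-O; print(v,np.stack([q@CX,q[:,2]],1).round().tolist())
"
```

```text
t: 8.82
position: [444.9, 21.4, 29.5]
ee_rot: [[0.972, -0.202, 0.119], [-0.235, -0.825, 0.514], [-0.006, -0.528, -0.85]]
force: [0.6, -0.1, 0.4]
opening: -0.001
finger_force: 0.2
[ 0.6   1.1  -0.63  2.16 -0.38  0.   -1.16]
t 8.82 rel [-107.7   -0.4   29.5] tilt 31.8 F [-0.  -0.6  0.4]
[-0.002, -0.013, 0.023, -0.01, 0.002, -0.001]
[-0.002, -0.036, 0.043, -0.01, 0.002, -0.001]
[-0.002, -0.045, 0.048, -0.01, 0.002, -0.001]
226 [[-255.0, 183.0], [-254.0, 183.0], [-251.0, 182.0], [-251.0, 182.0], [-248.0, 181.0], [-240.0, 178.0], [-239.0, 178.0], [-233.0, 176.0], [-188.0, 159.0], [-54.0, 110.0]]
229 [[-254.0, 178.0], [-250.0, 176.0], [-245.0, 175.0], [-246.0, 175.0], [-245.0, 175.0], [-239.0, 173.0], [-238.0, 172.0], [-207.0, 161.0], [-186.0, 153.0], [-56.0, 103.0]]
232 [[-249.0, 171.0], [-245.0, 169.0], [-245.0, 169.0], [-241.0, 168.0], [-221.0, 160.0], [-215.0, 158.0], [-208.0, 155.0], [-200.0, 152.0], [-182.0, 145.0], [-56.0, 97.0]]
235 [[-228.0, 157.0], [-226.0, 156.0], [-222.0, 155.0], [-220.0, 154.0], [-216.0, 153.0], [-211.0, 151.0], [-206.0, 149.0], [-196.0, 145.0], [-53.0, 89.0],
[... 1408 characters left out ...]
55.0, 27.0], [-54.0, 27.0], [-54.0, 27.0], [-53.0, 27.0], [-57.0, 29.0]]
265 [[-149.0, 65.0], [-144.0, 62.0], [-109.0, 46.0], [-96.0, 40.0], [-57.0, 21.0], [-54.0, 20.0], [-56.0, 21.0], [-57.0, 21.0], [-53.0, 20.0], [-57.0, 22.0]]
268 [[-192.0, 79.0], [-183.0, 74.0], [-109.0, 39.0], [-100.0, 35.0], [-56.0, 14.0], [-55.0, 13.0], [-56.0, 14.0], [-56.0, 14.0], [-57.0, 14.0], [-56.0, 14.0]]
271 [[-204.0, 78.0], [-202.0, 77.0], [-112.0, 34.0], [-102.0, 29.0], [-60.0, 8.0], [-55.0, 6.0], [-60.0, 8.0], [-59.0, 8.0], [-57.0, 7.0], [-57.0, 7.0]]
274 [[-205.0, 73.0], [-185.0, 63.0], [-106.0, 24.0], [-104.0, 23.0], [-54.0, -2.0], [-60.0, 1.0], [-49.0, -4.0], [-0.0, -28.0], [-1.0, -28.0], [-1.0, -28.0]]
```

Lever is near dead centre (q≈0.35). I'll ease the tilt off the joint 6 limit and press it flat.

```bash
python3 -m pendant '[[[0,0,0,-0.02,0,0],[0,-0.01,0.008,-0.04,0,0],[0,-0.02,0.016,-0.04,0,0],[0,-0.03,0.025,-0.04,0,0],[0,-0.037,0.035,-0.04,0,0],[0,-0.047,0.044,-0.04,0,0],[0,-0.05,0.046,-0.04,0,0],[0,-0.05,0.046,-0.04,0,0]]]' 
python3 -c "
from h import *
print(np.round(arm.observe()['joint_pos'],2))
go((-92,0,27,25))
p,d=snap('side','side7'); S=cloud('side',d)
for v in range(241,276,4):
    q=S[v,290:310:2]-O; print(v,np.stack([q@CX,q[:,2]],1).round().tolist())
"
```

```text
t: 9.53
position: [451.3, 32.1, 29.2]
ee_rot: [[0.972, -0.216, 0.087], [-0.233, -0.883, 0.408], [-0.011, -0.417, -0.909]]
force: [-0.6, -0.1, -0.0]
opening: 0.002
finger_force: 0.0
[ 0.42  1.03 -0.51  2.15 -0.57  0.   -1.09]
t 9.53 rel [-95.8  -4.1  29.2] tilt 24.6 F [-0.3  0.5 -0. ]
[-0.021, -0.013, 0.018, 0.002, 0.004, -0.001]
241 [[-181.0, 127.0], [-180.0, 127.0], [-174.0, 125.0], [-156.0, 117.0], [-154.0, 116.0], [-71.0, 83.0], [-70.0, 82.0], [-56.0, 77.0], [-56.0, 77.0], [-56.0, 77.0]]
245 [[-174.0, 117.0], [-178.0, 118.0], [-171.0, 116.0], [-152.0, 107.0], [-152.0, 108.0], [-73.0, 74.0], [-73.0, 75.0], [-57.0, 68.0], [-55.0, 67.0], [-57.0, 68.0]]
249 [[-174.0, 109.0], [-178.0, 110.0], [-172.0, 108.0], [-146.0, 97.0], [-146.0, 97.0], [-75.0, 66.0], [-75.0, 66.0], [-60.0, 60.0], [-57.0, 59.0], [-56.0, 58.0]]
253 [[-176.0, 101.0], [-134.0, 83.0], [-136.0, 84.0], [-140.0, 86.0], [-139.0, 85.0], [-76.0, 58.0], [-74.0, 57.0], [-56.0, 49.0], [-55.0, 49.0], [-55.0, 49.0]]
257 [[-179.0, 95.0], [-170.0, 91.0], [-171.0, 91.0], [-126.0, 71.0], [-81.0, 51.0], [-55.0, 39.0], [-57.0, 40.0], [-57.0, 40.0], [-55.0, 40.0], [-56.0, 40.0]]
261 [[-187.0, 90.0], [-186.0, 90.0], [-187.0, 90.0], [-125.0, 62.0], [-79.0, 41.0], [-59.0, 32.0], [-60.0, 32.0], [-55.0, 30.0], [-55.0, 30.0], [-55.0, 30.0]]
265 [[-186.0, 82.0], [-187.0, 82.0], [-187.0, 83.0], [-109.0, 46.0], [-82.0, 33.0], [-55.0, 20.0], [-53.0, 20.0], [-55.0, 20.0], [-57.0, 21.0], [-55.0, 21.0]]
269 [[-112.0, 38.0], [-115.0, 39.0], [-108.0, 36.0], [-106.0, 35.0], [-81.0, 23.0], [-56.0, 11.0], [-55.0, 11.0], [-57.0, 12.0], [-55.0, 11.0], [-56.0, 11.0]]
273 [[-83.0, 15.0], [-84.0, 15.0], [-80.0, 13.0], [-87.0, 17.0], [-82.0, 15.0], [-56.0, 2.0], [-56.0, 2.0], [-55.0, 1.0], [-57.0, 3.0], [-55.0, 1.0]]
```

Lever looks flat. Backing off for a clear look.

```bash
python3 -m pendant '[[[0,0.06,-0.04,0,0,0],[0,0.13,-0.08,-0.02,0,0],[0,0.2,-0.12,-0.05,0,0],[0,0.28,-0.25,-0.09,0,0],[0,0.35,-0.45,-0.13,0,0],[0.4,0.4,-0.7,-0.13,0,0],[0.8,0.4,-0.8,-0.13,0,0],[1,0.4,-0.8,-0.13,0,0],[1,0.4,-0.8,-0.13,0,0]]]'
python3 - <<'E'
from h import *
go((-120,0,27,25))
p,d=snap('side','side8'); S=cloud('side',d)
t,dt=snap('top','top8'); W=cloud('top',dt)
cv2.imwrite('pics/crop8.png',np.hstack([cv2.resize(p[170:290,230:350],(400,400),interpolation=cv2.INTER_CUBIC),cv2.resize(t[205:310,165:270],(400,400),interpolation=cv2.INTER_CUBIC)]))
Q=W[205:310,165:325].reshape(-1,3)-O; Q=np.stack([Q@CX,Q@CY,Q[:,2]],1)
lid=Q[(abs(Q[:,0])<56)&(abs(Q[:,1]-35)<20)&(Q[:,2]>110)&(Q[:,2]<150)]
if len(lid)>10: print('lid',np.polyfit(lid[:,0],lid[:,2],1),len(lid))
for v in range(212,276,3):
    q=S[v,276:306:3]-O; print(v,np.stack([q@CX,q[:,2]],1).round().tolist())
E
```

```text
t: 10.33
position: [557.8, -122.7, 121.6]
ee_rot: [[0.973, -0.231, -0.006], [-0.23, -0.973, 0.022], [-0.01, -0.02, -1.0]]
force: [0.6, 0.7, 0.8]
opening: -0.002
finger_force: 0.0
t 10.33 rel [-221.3 -144.1  121.6] tilt 1.1 F [ 0.9 -0.4  0.8]
[-0.713, -0.5, 0.49, 0.133, 0.004, 0.001]
212 [[-20.0, 127.0], [-19.0, 127.0], [-18.0, 127.0], [-18.0, 127.0], [-17.0, 127.0], [-17.0, 127.0], [-16.0, 127.0], [-13.0, 126.0], [-17.0, 127.0], [-14.0, 126.0]]
215 [[-41.0, 128.0], [-35.0, 126.0], [-39.0, 127.0], [-38.0, 127.0], [-37.0, 127.0], [-37.0, 127.0], [-34.0, 126.0], [-35.0, 127.0], [-36.0, 127.0], [-35.0, 127.0]]
218 [[-55.0, 126.0], [-53.0, 126.0], [-58.0, 127.0], [-56.0, 127.0], [-57.0, 127.0], [-57.0, 128.0], [-57.0, 128.0], [-55.0, 127.0], [-57.0, 128.0], [-53.0, 126.0]]
221 [[-52.0, 119.0], [-54.0, 120.0], [-54.0, 120.0], [-57.0, 121.0], [-59.0, 121.0], [-56.0, 120.0], [-60.0, 122.0], [-56.0, 121.0], [-59.0, 122.0], [-55.0, 121.0]]
224 [[-56.0, 114.0], [-56.0, 114.0], [-57.0, 114.0], [-57.0, 114.0], [-57.0, 115.0], [-61.0, 116.0], [-59.0, 115.0], [-53.0, 113.0], [-57.0, 115.0], [-54.0,
[... 1960 characters left out ...]
.0, 38.0], [-82.0, 37.0], [-83.0, 38.0], [-82.0, 37.0], [-54.0, 25.0], [-58.0, 26.0]]
266 [[-59.0, 19.0], [-56.0, 18.0], [-82.0, 30.0], [-83.0, 31.0], [-81.0, 30.0], [-82.0, 31.0], [-82.0, 31.0], [-80.0, 30.0], [-56.0, 19.0], [-58.0, 20.0]]
269 [[-58.0, 11.0], [-56.0, 11.0], [-86.0, 25.0], [-82.0, 23.0], [-82.0, 23.0], [-82.0, 24.0], [-85.0, 25.0], [-83.0, 24.0], [-60.0, 13.0], [-55.0, 11.0]]
272 [[-53.0, 2.0], [-55.0, 3.0], [-82.0, 16.0], [-83.0, 17.0], [-81.0, 16.0], [-81.0, 16.0], [-85.0, 18.0], [-82.0, 17.0], [-55.0, 3.0], [-57.0, 5.0]]
275 [[-63.0, -1.0], [-64.0, -0.0], [-87.0, 12.0], [-84.0, 11.0], [-81.0, 9.0], [-83.0, 10.0], [-86.0, 12.0], [-84.0, 11.0], [-61.0, -0.0], [-9.0, -27.0]]
```

View pics/crop8.png

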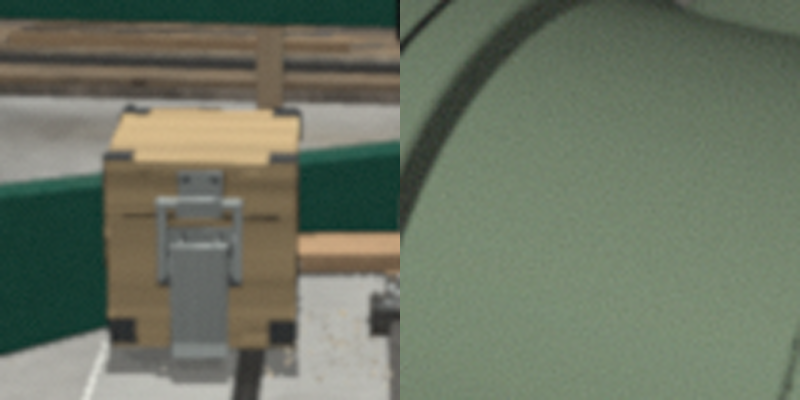

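The lever hangs flat at rel x≈-83 over its full height, the crossbar sits behind the keeper lip at crop (200,205), and the lid top is level at z≈127. The arm is clear, so I'll hand in.

```bash
python3 -c "
from rig import arm
print(arm.close_job())"
```

```text
the job is handed in; nothing more can be done
None
```

I shut the lid, hooked the loop on the keeper and pressed the lever flat; the last pictures show it latched with the arm clear. I handed the job in at about 10.5 s and got no verdict back; I didn't check afterwards whether the things around the case had moved.

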